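Unlock the revolving clock stand and swing the work round to its stop

TASK

The resin clock lies on a revolving stand that is locked by a spring-loaded knob. Pull the knob up out of its locked notch, turn it clockwise and let it snap into the shallow notch that holds it up, so that the stand is free; then swing the stand clockwise by its peg until its tab rests gently against the stop, and let go. Do not force the lock or the stop, and leave the cups, jars and tools around it where they are.

Things in the scene. Friction and masses are not known exactly. Their poses are not given: they have to be found in the camera images.
- stand: revolving stand, fixed to the table; origin on the table on the wheel's vertical axis, z up. On it turns an aluminium wheel 300 mm across, its top 57 mm above the table, carrying a blue and sandy resin clock face 210 mm across (top 79 mm above the table). The knob's axis stands 165 mm from the wheel's axis along the stand's +y; it is carried by a dark steel bracket that rises 74 mm high between 190 and 235 mm along +y.
- knob_grip (a point): centre of the black grip bar of the lock knob: bar 46 long (along this point's x), 14 wide (along y), 32 mm high, top 16 mm above this point; upright axis. Built 120 mm above the table when the lock is fully down; it rises and turns with the knob. Steel crown lands stand round the knob 21 to 31 mm from its axis, their tops 30 mm below this point when the lock is down.
- plunger (a joint): lift of the knob and its lock rod in m, 0 = fully down (locked), 0.020 = end of travel. A spring pulls it down: 8 N when down, 250 N/m more, with about 80 N s/m of damping. The key must be lifted above the lands of the crown (0.014) before the knob can turn; in the holding notch it sits at 0.009, where the rod (which reaches 6 mm into the wheel's slot when down) is clear of the wheel.
- knob (a joint): turn of the knob in rad, about 0 in the locked notch, growing clockwise seen from above, end of travel 1.7. The holding notch is centred somewhere between 0.9 and 1.4 (it differs each time and is not measured); level land lies before and after it. The notch is 5 mm deep, only about 0.05 rad (1.3 mm) wider than the key on either side, and has to be found by feel: over it the key drops by 5 mm, elsewhere it stays on the land at 0.014.
- key: steel key fixed to the knob's foot, a flat bar 6 mm wide and 8 mm high that sticks out to 32 mm from the knob's axis along its own +x (the same direction as the grip bar); origin on the knob's axis at the level of the notch floor. It sits in the crown's notches.
- wheel (a joint): turn of the wheel in rad, 0 = locked place, growing clockwise seen from above; stiff bearing (about 0.15 N m) that stays where it is left. The stop lies 0.7 to 1.1 round.
- peg_mid (a point): upright round steel peg on the wheel to swing it by, 16 mm across and 50 mm high, 135 mm from the wheel's axis; this point is 30 mm above the wheel's top (87 mm above the table), peg top 20 mm higher.
- tab_face (a point): middle of the clockwise side of the wheel's tab, a small aluminium block that sticks out of the rim just outside the peg (162 mm from the wheel's axis, 51 mm above the table); it turns with the wheel.
- stop_face (a point): the point of the stop that the middle of the tab's side comes to touch (162 mm from the wheel's axis, 51 mm above the table). The stop is a dark steel post 30 x 20 mm, 57 mm high, fixed beside the rim; its place differs each time.
- stop: the whole stop post; its origin is on the wheel's axis at table height, and its x axis points from there to the face that meets the tab
- cup: empty white paper cup, 72 mm across, 80 high, beyond the lock (bystander; origin under its centre)
- cup2: empty white paper cup, 72 mm across, 80 high, on the steel tray at the right (bystander; origin under its centre)
- tape: roll of yellow masking tape, 90 mm across, 24 high, lying flat (bystander; origin under its centre)
- pigment: small clear pigment jar, 40 mm across, 50 high, close to the stand near the lock (bystander; origin under its centre)
- glitter: small amber jar, 40 mm across, 50 high, close to the stand near the peg's side (bystander; origin under its centre)
- hardener: white bottle, 64 mm across, 160 high, at the left (bystander; origin under its centre)
- brush: brush lying flat (bystander; origin under its centre)
- heatgun: grey heat gun lying on its side, about 75 mm high (bystander; origin under its centre)
Things that resemble listed ones, but are neither listed nor needed, are in the scene too. What is shaped like the stop but purple, red or yellow is not meant.

How it is judged:
By the outcome, as a careful person would: the job done as asked, in the order asked, and still so for the second after the job is handed in, with the robot touching nothing.
It also fails if it takes over 72 s, if anything falls off the work surface, if the arm or the gripper's body presses on something with over 40 N, if the wrist force passes 120 N, or if a joint passes its speed limit or range.

ROBOT

A 6-joint arm with a two-finger parallel gripper is mounted at the origin on the work surface. World frame = base frame: x ahead of the robot, y to its left, z up, the work surface at z = 0. Lengths are in mm, angles in rad, forces in N, time in s.
With the tool pointing down it reaches from about 400 to 925 mm from the base axis. Payload 12.5 kg.
Tool frame: the origin (TCP) lies midway between the tips of the shut fingers; the grasp point (between the pads) lies 19 mm behind it; z points along the fingers, y is the line along which they close (so a half turn about z gives the same grasp; the last joint's range is limited). The gripper opens to 95 mm and grips with 3 to 60 N. Pads are 20 mm wide; open, the fingers measure 119 mm over their backs; the gripper's body (75 mm by 180 mm) begins 59 mm behind the grasp point.
Start: joints at [-1.353, 0.491, 1.559, -0, 1.092, -0.106], TCP at [198.881, -592.535, 176.761] pointing down, gripper open.
Joint ranges: [-3.1, 3.1], [-0.84, 2.19], [0.05, 2.79], [-1.13, 4.28], [0.06, 2.93], [-2.69, 2.69]. Speed limits (rad/s): [2.22, 2.22, 2.79, 3.14, 3.14, 3.14].

INTERFACE

Orientations are given as [roll, pitch, yaw] about the fixed x, y, z axes, in that order (R = Rz(yaw) Ry(pitch) Rx(roll)).
In Python, from cell import state, read_camera, camera_info, env gives the robot as it stands.
- The arm moves only by the tool move_arm, never from a script. Its argument "commands" is a list of rows, each a list of 3 entries, a list of its own where there are three numbers: the shift along the world's x, y, z in cm, then the turn, a rotation vector about the world's x, y, z in degrees, then the opening, from 0 (shut) to 1 (fully open). A call has 1 to 10 rows; each row shifts and turns the commanded pose from where the row before left it; what a row does not reach is not made up. A row lasts 1/10 s, in which the tool goes at most 50 mm and 8.59 degrees, less where a joint would pass 70% of its speed; a pose out of reach is approached as far as the arm can. A call with a gripper value outside its range is refused whole. The fingers move at their own pace and stop on an object; the grip force is fixed at half the most. Time passes only in rows, so rows that do not move let the fingers close. It gives the time, the measured TCP pose, the force, the opening and the grip force at its end, in the units of the state.
- state(): the state, without advancing time (a new reading comes with each control period).
- read_camera(name): name is "scene" or "top" or "wrist"; returns the picture (480x640x3 uint8, blue, green, red); there is no depth.
- camera_info(name): a dict with "K" (3x3 intrinsics, pixels), "cam_to_world" (4x4, takes a point from camera to world coordinates). Camera axes: x right, y down, z forward; pixel columns grow to the right and rows downward; lengths in mm; the calibration is good to about 2 mm. A picture is of the moment at which its call begins: read the wrist's pose just before it. camera_info takes no time and is no camera call; for the wrist camera it gives the pose at the moment of the call.
- env.job_done(): hands the job in; it is judged then, once.
The state is a dict: "t": time; "joints": joint angles; "qvel": joint speeds; "tau": joint torques, N m; "eef_pos": TCP position; "tcp_rot": TCP orientation; "ft_force": force on the tool from outside, world axes, zero at the start; "moment": the same for the moment, N m; "opening": opening from 0.0 (shut) to 1.0 (fully open); "grip_force": force on a finger pad.
Only numpy, scipy, OpenCV 4.12 (cv2) and the standard library are available. Lean on these libraries where they do the work, as an engineer would, in place of code of your own. Each camera call takes 0.05 s, during which the arm holds its last target. There are 200 camera calls.

## Working session

There is one attempt and no reset: what is moved stays moved. The work goes in short steps, Python scripts to look and compute and a tool call to move; the robot and the scene stay as the last step left them, time stands still between calls to the robot, and variables do not carry over. Pictures are saved under pics/ and viewed, at most 10 in all, crops included, and the job is handed in when it is done.

Besides the shell and the picture viewer there is one more tool, called after ">>>" as a command line: name --argument value ..., lists and objects as JSON in quotes. move_arm: Moves the arm, as the interface text tells. Its arguments: {"type":"object","properties":{"commands":{"type":"array"}},"required":["commands"]}

```bash
mkdir -p pics; ls; python3 - <<'E'
from cell import *
import cv2,numpy as np
print(state())
for n in("scene","top"):
    cv2.imwrite(f"pics/{n}0.png",read_camera(n)); c=camera_info(n); print(n,np.round(c["K"],1).tolist(),np.round(c["cam_to_world"],3).tolist())
E
```

```text
pics
{'t': 0.0, 'joints': array([-1.35259000e+00,  4.91587325e-01,  1.55946165e+00, -6.57573600e-06,
        1.09169450e+00, -1.05616639e-01]), 'qvel': array([-0.00078395,  0.00105102, -0.00010158, -0.00064793,  0.00032554,
       -0.0001999 ]), 'tau': array([-3.56545250e-03, -6.12654305e+01, -2.58181429e+01,  6.91624009e-02,
        4.82308993e-02, -1.39878330e-04]), 'eef_pos': array([ 198.81717272, -592.22646273,  176.14032323]), 'tcp_rot': array([-3.14044763e+00, -1.15520828e-04,  3.23825931e-01]), 'ft_force': array([ 0.05876146,  0.11885543, -0.04699253]), 'moment': array([ 0.01767343,  0.00374571, -0.00282247]), 'grip_force': 0.0, 'opening': 1.001201103151159}
scene [[516.7, 0.0, 313.2], [0.0, 516.7, 237.1], [0.0, 0.0, 1.0]] [[-0.253, 0.66, -0.707, 1363.261], [0.967, 0.164, -0.193, 230.2], [-0.011, -0.733, -0.68, 917.611], [0.0, 0.0, 0.0, 1.0]]
top [[458.0, 0.0, 323.1], [0.0, 458.0, 246.1], [0.0, 0.0, 1.0]] [[-0.023, -0.984, 0.175, 296.97], [-1.0, 0.024, 0.008, 19.898], [-0.012, -0.175, -0.984, 1232.869], [0.0, 0.0, 0.0, 1.0]]
```

View pics/top0.png

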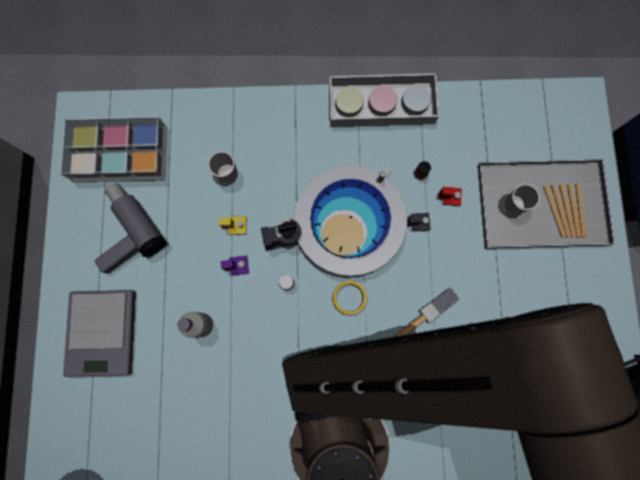

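View pics/scene0.png

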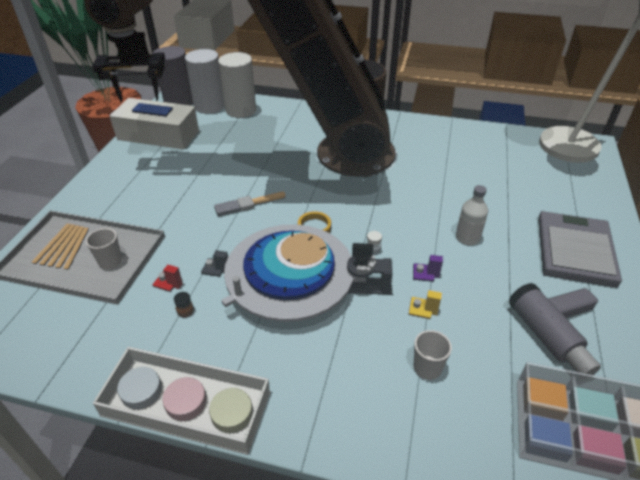

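Top view: wheel centre about (350,220), knob (288,233) with its bracket at the left (270,236), peg (384,176), dark stop (419,221). Candidates for the stop are dark (419,221), red (451,196), yellow (234,225) and purple (236,265). I choose the dark one. Next I measure and check it in a close crop.

```bash
cat > h.py <<'E'
import cv2,numpy as np
from cell import *
def ray(n,px,ci=None):
    c=ci or camera_info(n); T=np.array(c["cam_to_world"]); d=T[:3,:3]@np.linalg.inv(c["K"])@np.array([px[0],px[1],1.]); return T[:3,3],d
def plane(n,px,z,ci=None):
    o,d=ray(n,px,ci); return o+d*(z-o[2])/d[2]
def two(a,pa,b,pb):
    o1,d1=ray(a,pa);o2,d2=ray(b,pb);d1/=np.linalg.norm(d1);d2/=np.linalg.norm(d2)
    s=np.linalg.lstsq(np.c_[d1,-d2],o2-o1,rcond=None)[0];p,q=o1+s[0]*d1,o2+s[1]*d2
    return (p+q)/2,np.linalg.norm(p-q)
def proj(n,P,ci=None):
    c=ci or camera_info(n);T=np.linalg.inv(c["cam_to_world"]);p=c["K"]@(T[:3,:3]@P+T[:3,3]);return p[:2]/p[2]
E
python3 - <<'E'
from h import *
t=cv2.imread("pics/top0.png");s=cv2.imread("pics/scene0.png")
for n,im,(x0,y0,x1,y1) in(("top",t,(250,140,450,290)),("scene",s,(190,200,410,330))):
    hsv=cv2.cvtColor(im,cv2.COLOR_BGR2HSV)
    # dial: blue saturated
    m=cv2.inRange(hsv,(90,110,40),(130,255,255));z=np.zeros_like(m);z[y0:y1,x0:x1]=m[y0:y1,x0:x1]
    m2=cv2.inRange(hsv,(8,60,110),(25,255,255));z[y0:y1,x0:x1]|=m2[y0:y1,x0:x1]
    z=cv2.morphologyEx(z,cv2.MORPH_OPEN,np.ones((3,3)))
    cs=max(cv2.findContours(z,0,1)[0],key=cv2.contourArea);e=cv2.fitEllipse(cv2.convexHull(cs));print(n,e,plane(n,e[0],79))
    P=np.array([plane(n,p[0],79)[:2] for p in cv2.convexHull(cs)],np.float32);print(cv2.minEnclosingCircle(P))
a=cv2.resize(t[150:280,250:450],(800,520),interpolation=cv2.INTER_CUBIC);b=cv2.resize(s[200:330,190:410],(800,473),interpolation=cv2.INTER_CUBIC)
cv2.imwrite("pics/a.png",a);cv2.imwrite("pics/b.png",b)
E
```

```text
top ((350.09039306640625, 217.82693481445312), (77.53614807128906, 79.02147674560547), 91.71538543701172) [575.08327203 -42.71197078  79.        ]
((576.6610717773438, -42.277950286865234), 103.35191345214844)
scene ((288.52752685546875, 264.15203857421875), (66.35253143310547, 90.32772827148438), 85.9571533203125) [592.078985   -39.36214429  79.        ]
((585.8113403320312, -42.04703903198242), 105.12440490722656)
```

View pics/a.png

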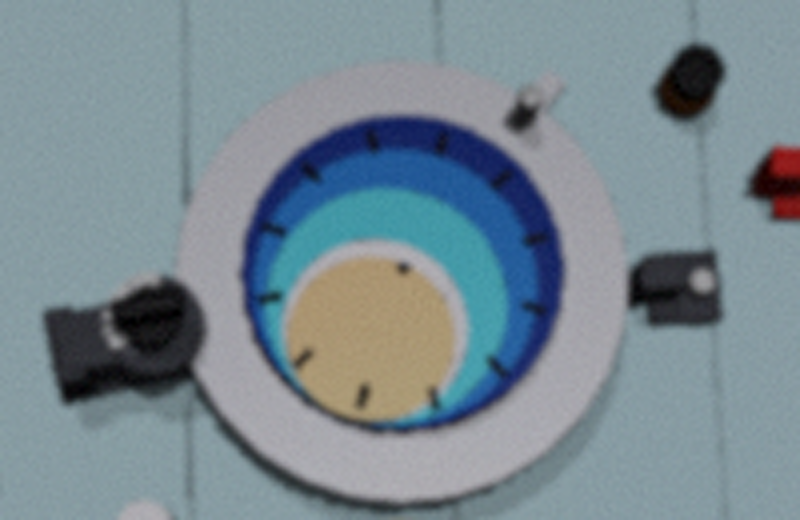

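View pics/b.png

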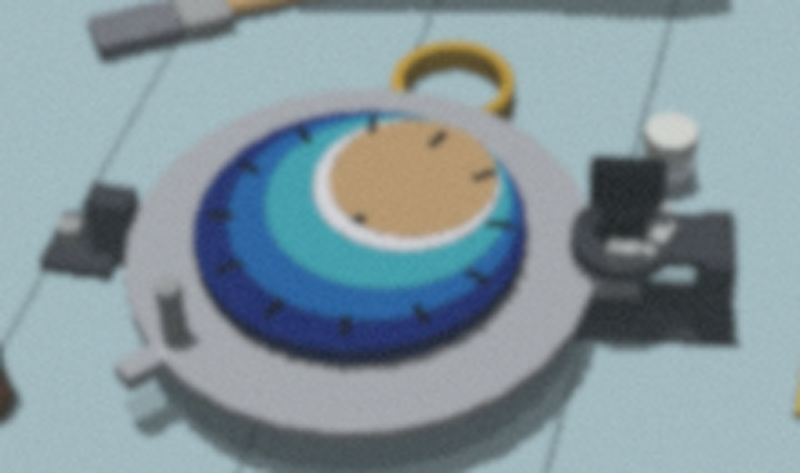

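```bash
python3 - <<'E'
from h import *
A=lambda p:(250+(p[0]+.5)/4-.5,150+(p[1]+.5)/4-.5)
B=lambda p:(190+(p[0]+.5)/3.636-.5,200+(p[1]+.5)/3.636-.5)
t=cv2.imread("pics/top0.png");s=cv2.imread("pics/scene0.png")
for n,f,pts in(("top",A,[(177,282),(627,282),(402,60),(402,505)]),("scene",B,[(125,250),(596,250),(350,89),(350,432)])):
    print(n,[np.round(plane(n,f(p),57)[:2]).tolist() for p in pts])
print("dial a",[np.round(plane("top",A(p),79)[:2]).tolist() for p in[(243,272),(565,272),(404,114),(404,428)]])
print("dial b",[np.round(plane("scene",B(p),79)[:2]).tolist() for p in[(196,240),(525,240),(360,110),(360,355)]])
print("knob",two("top",A((148,312)),"scene",B((629,160))),plane("top",A((148,312)),136),plane("scene",B((629,160)),136))
print("bar ends top",[plane("top",A(p),136) for p in((113,318),(183,308))])
print("peg",plane("top",A((534,100)),107),plane("scene",B((170,283)),107))
print("tab",plane("top",A((553,80)),57),plane("scene",B((135,360)),57))
print("stop post",[plane("top",A(p),57) for p in((632,270),(632,305),(650,252))])
print("stop b",[plane("scene",B(p),57) for p in((92,187),(135,192),(130,208),(88,200))])
E
```

```text
top [[578.0, 104.0], [570.0, -192.0], [727.0, -49.0], [427.0, -39.0]]
scene [[621.0, -187.0], [549.0, 102.0], [439.0, -93.0], [725.0, -6.0]]
dial a [[578.0, 60.0], [573.0, -148.0], [682.0, -48.0], [474.0, -41.0]]
dial b [[621.0, -137.0], [572.0, 61.0], [481.0, -72.0], [686.0, -11.0]]
knob (array([541.36276002, 117.55144894, 132.32093888]), np.float64(1.0402163602823948)) [540.63312394 116.71343062 136.        ] [545.09522923 118.5844664  136.        ]
bar ends top [array([537.41070539, 138.21564517, 136.        ]), array([542.60221599,  95.21084673, 136.        ])]
peg [ 679.90074483 -129.57176105  107.        ] [ 682.73537118 -126.92614765  107.        ]
tab [ 710.5724974  -149.56967878   57.        ] [ 704.62822987 -146.86196491   57.        ]
stop post [array([ 578.43283954, -195.25274723,   57.        ]), array([ 554.8812205, -193.9594711,   57.       ]), array([ 590.30535298, -207.75543774,   57.        ])]
stop b [array([ 572.88240761, -229.44036687,   57.        ]), array([ 570.40386255, -200.23758876,   57.        ]), array([ 585.04916235, -197.88217502,   57.        ]), array([ 584.81110611, -227.26809369,   57.        ])]
```

The crops show the grip bar at a(148,312)/b(629,160), the peg top at a(534,100)/b(170,283) and the dark stop post at a(640,280)/b(110,200), whose base plate and shape fit.

The measurements agree with the given sizes:
- **Axis:** about (578,-44).
- **Knob:** (543,117), radius 165, as it should be.
- **Peg:** (681,-128), radius 133.
- **Stop:** about 0.8 rad round from the tab.

I'm moving over the knob now.

>>> move_arm --commands '[[[1.7, 3.5, 0.2], [0, 0, 4], 0.6], [[1.7, 3.5, 0.2], [0, 0, 4], 0.6], [[1.7, 3.5, 0.2], [0, 0, 4], 0.6], [[1.7, 3.5, 0.2], [0, 0, 4], 0.6], [[1.7, 3.5, 0.2], [0, 0, 4], 0.6], [[1.7, 3.5, 0.2], [0, 0, 4], 0.6], [[1.7, 3.5, 0.2], [0, 0, 4], 0.6], [[1.7, 3.5, 0.2], [0, 0, 4], 0.6], [[1.7, 3.5, 0.2], [0, 0, 4], 0.6], [[1.7, 3.5, 0.2], [0, 0, 4], 0.6]]'

```text
t: 1.1
eef_pos: [369.2, -241.0, 196.8]
tcp_rot: [-3.141, -0.0, 1.025]
ft_force: [-0.3, -0.0, -0.9]
opening: 0.599
grip_force: 0.0
```

>>> move_arm --commands '[[[1.7, 3.5, 0], [0, 0, 4], 0.6], [[1.7, 3.5, 0], [0, 0, 4], 0.6], [[1.7, 3.5, 0], [0, 0, 4], 0.6], [[1.7, 3.5, 0], [0, 0, 4], 0.6], [[1.7, 3.5, 0], [0, 0, 4], 0.6], [[1.7, 3.5, 0], [0, 0, 4], 0.6], [[1.7, 3.5, 0], [0, 0, 4], 0.6], [[1.7, 3.5, 0], [0, 0, 4], 0.6], [[0, 0, 0], [0, 0, 4], 0.6], [[0, 0, 0], [0, 0, 4], 0.6]]'

```text
t: 2.1
eef_pos: [504.9, 38.7, 196.3]
tcp_rot: [-3.141, -0.0, 1.725]
ft_force: [-0.7, 0.4, -0.4]
opening: 0.601
grip_force: 0.0
```

```bash
python3 - <<'E'
from h import *
c=camera_info("wrist");im=read_camera("wrist");cv2.imwrite("pics/w0.png",im)
print(c["K"][0][0],np.round(c["cam_to_world"],3).tolist(),state()["eef_pos"])
print(proj("wrist",np.array([543,117.5,136]),c))
E
```

```text
367.0581978589611 [[0.988, 0.15, 0.035, 493.173], [0.154, -0.96, -0.233, 104.594], [-0.001, 0.236, -0.972, 403.455], [0.0, 0.0, 0.0, 1.0]] [504.78383556  38.17070472 196.36095473]
[393.84301426 142.34548327]
```

View pics/w0.png

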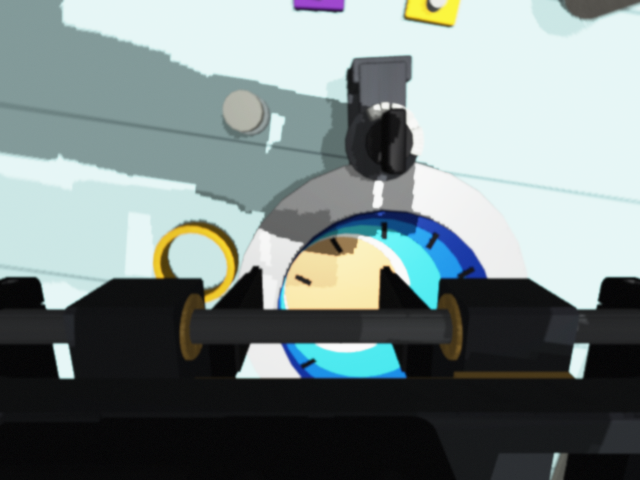

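The wrist view shows the grip bar at about (396,140), close to the predicted (394,142), and its direction matches the tool yaw. I'll measure the bar edges once more.

```bash
python3 - <<'E'
from h import *
im=cv2.imread("pics/w0.png");g=cv2.cvtColor(im,cv2.COLOR_BGR2GRAY)
for y in range(104,180,6): print(y,g[y,372:420:2].tolist())
for p in((388,140),(405,140),(396,108),(396,173)):print(p,plane("wrist",p,136))
E
```

```text
104 [102, 135, 179, 188, 148, 226, 242, 242, 219, 122, 178, 226, 220, 199, 157, 121, 110, 199, 239, 241, 241, 242, 242, 241]
110 [155, 176, 185, 188, 173, 136, 132, 109, 76, 42, 41, 43, 41, 42, 41, 42, 68, 196, 244, 244, 242, 241, 241, 241]
116 [124, 120, 105, 105, 84, 32, 8, 8, 12, 16, 21, 25, 38, 51, 51, 51, 49, 164, 239, 243, 243, 243, 242, 241]
122 [39, 33, 24, 19, 14, 9, 8, 7, 11, 17, 22, 22, 21, 23, 36, 46, 45, 162, 242, 248, 249, 248, 248, 244]
128 [19, 18, 17, 16, 15, 10, 8, 8, 13, 18, 21, 22, 20, 28, 46, 47, 34, 41, 99, 219, 230, 231, 234, 234]
134 [17, 16, 17, 18, 15, 9, 6, 10, 11, 17, 21, 21, 23, 41, 53, 45, 33, 41, 57, 62, 154, 240, 246, 245]
140 [19, 16, 16, 15, 13, 8, 9, 8, 13, 18, 23, 44, 61, 59, 52, 44, 32, 45, 59, 60, 119, 235, 246, 245]
146 [18, 16, 16, 16, 13, 9, 9, 8, 22, 45, 66, 67, 64, 56, 49, 42, 30, 45, 59, 65, 153, 240, 246, 246]
152 [19, 14, 13, 21, 30, 12, 9, 10, 23, 50, 68, 67, 62, 55, 48, 40, 29, 46, 60, 120, 224, 240, 242, 243]
158 [16, 14, 17, 43, 46, 15, 10, 9, 25, 52, 69, 68, 61, 53, 46, 39, 29, 35, 46, 48, 48, 59, 166, 235]
164 [34, 33, 29, 24, 18, 10, 8, 11, 21, 49, 70, 65, 60, 51, 44, 38, 28, 39, 47, 50, 73, 161, 230, 226]
170 [34, 35, 34, 35, 37, 23, 11, 9, 11, 17, 25, 42, 50, 45, 37, 32, 31, 56, 105, 138, 145, 180, 243, 248]
176 [47, 46, 49, 73, 92, 101, 99, 79, 51, 47, 47, 47, 54, 76, 109, 135, 143, 146, 145, 145, 152, 232, 248, 248]
(388, 140) [538.23044101 118.05766283 136.        ]
(405, 140) [550.04262701 119.93516672 136.        ]
(396, 108) [539.42022718 139.84182588 136.        ]
(396, 173) [548.48052616  96.49946218 136.        ]
```

>>> move_arm --commands '[[[0.9, 2, 0], [0, 0, 0], 0.6], [[1, 2, 0], [0, 0, 0], 0.6], [[1, 2, -1], [0, 0, 0], 0.6], [[1, 2, -1], [0, 0, 0], 0.6], [[0, 0, 0], [0, 0, 0], 0.6]]'

```text
t: 2.65
eef_pos: [543.9, 118.9, 175.3]
tcp_rot: [-3.14, -0.0, 1.72]
ft_force: [-0.6, -0.8, 0.4]
opening: 0.597
grip_force: 0.0
```

>>> move_arm --commands '[[[0, 0, -1.4], [0, 0, 3.3], 0.6], [[0, 0, -2], [0, 0, 0], 0.6], [[0, 0, -2], [0, 0, 0], 0.5], [[0, 0, -1.8], [0, 0, 0], 0.4], [[0, 0, 0], [0, 0, 0], 0], [[0, 0, 0], [0, 0, 0], 0], [[0, 0, 0], [0, 0, 0], 0], [[0, 0, 0], [0, 0, 0], 0], [[0, 0, 0], [0, 0, 0], 0]]'

```text
t: 3.55
eef_pos: [544.1, 117.4, 105.4]
tcp_rot: [3.14, 0.0, 1.778]
ft_force: [-0.6, 0.3, -0.7]
opening: 0.068
grip_force: 0.0
```

>>> move_arm --commands '[[[0, 0, 0], [0, 0, 0], 0], [[0, 0, 0], [0, 0, 0], 0]]'

```text
t: 3.75
eef_pos: [543.9, 117.5, 104.9]
tcp_rot: [3.141, 0.0, 1.778]
ft_force: [0.7, -1.1, -0.2]
opening: 0.007
grip_force: 0.0
```

```bash
python3 - <<'E'
from h import *
s=state();print(s["opening"],s["grip_force"],s["eef_pos"])
im=read_camera("scene");cv2.imwrite("pics/s1.png",cv2.resize(im[170:330,260:430],(680,640))[:600])
E
```

```text
0.006617041849830758 0.0 [543.93452169 117.49328973 104.9474556 ]
```

View pics/s1.png

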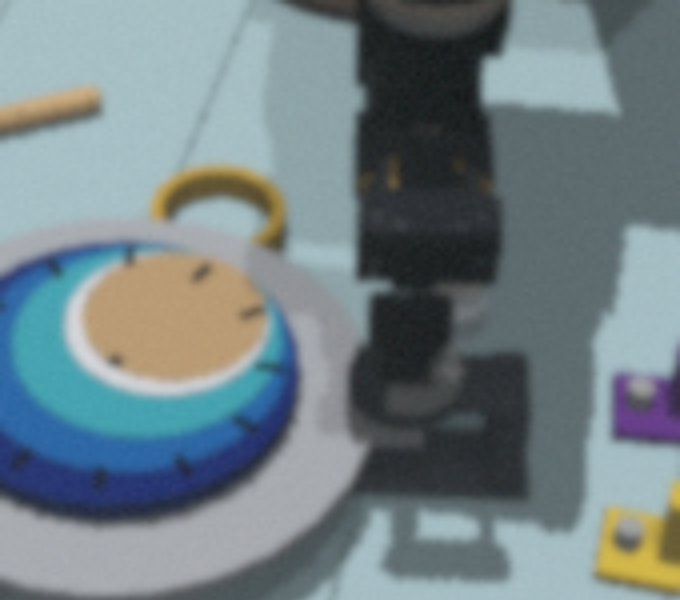

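```bash
python3 - <<'E'
from h import *
f=lambda p:((p[0]-260)*4,(p[1]-170)*4)
for P in([544,117.5,105],[544,117.5,124],[544,117.5,183],[544,118,136],[544,118,104]): print(P,np.round(f(proj("scene",np.array(P,float)))))
print(state()["joints"])
cv2.imwrite("pics/w1.png",read_camera("wrist"))
E
```

```text
[544, 117.5, 105] [406. 333.]
[544, 117.5, 124] [408. 309.]
[544, 117.5, 183] [414. 229.]
[544, 118, 136] [410. 293.]
[544, 118, 104] [407. 335.]
[ 9.40467673e-02  4.79992065e-01  1.80778192e+00  9.82115995e-06
  8.53614161e-01 -1.12867497e-01]
```

View pics/w1.png

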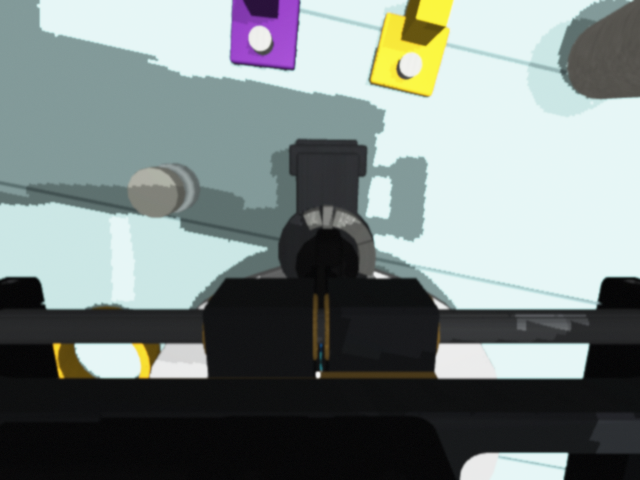

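```bash
python3 - <<'E'
from h import *
s=state();R=cv2.Rodrigues(np.array([0,0,0.]))[0]
for P in([544,117.5,105],[544,117.5,124],[544,118.7,136],[544,118.7,90],[539,141,136],[549,96,136]): print(P,np.round(proj("wrist",np.array(P,float))))
im=cv2.imread("pics/w1.png");g=np.clip(im[190:300,260:400].astype(float)*3,0,255).astype(np.uint8)
cv2.imwrite("pics/w1c.png",cv2.resize(g,(700,550),interpolation=cv2.INTER_CUBIC))
E
```

```text
[544, 117.5, 105] [324. 267.]
[544, 117.5, 124] [324. 277.]
[544, 118.7, 136] [325. 283.]
[544, 118.7, 90] [324. 257.]
[539, 141, 136] [324. 239.]
[549, 96, 136] [325. 325.]
```

View pics/w1c.png

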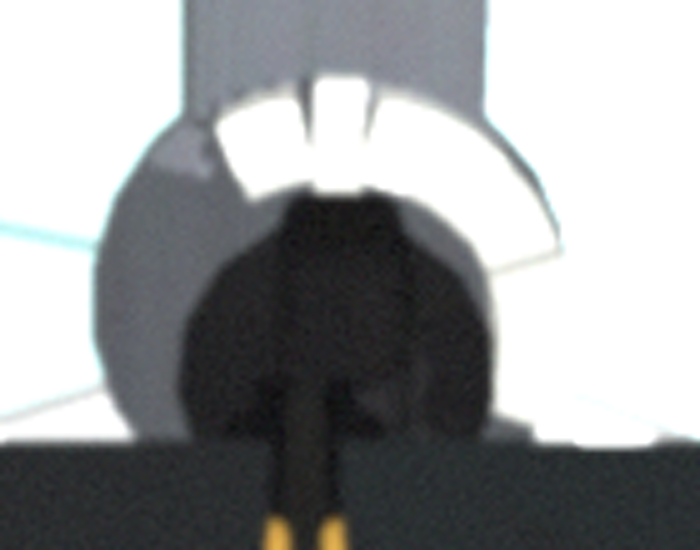

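The boosted crop shows the key in its notch at (340,130) and the black bar top around (345,290). The fingers shut to about 0 with no grip force, so the bar is not between the pads. I'll open, lift and probe the bar top with shut fingers.

>>> move_arm --commands '[[[0, 0, 0], [0, 0, 0], 0.4], [[0, 0, 0], [0, 0, 0], 0.4], [[0, 0, 0], [0, 0, 0], 0.4], [[0, 0, 2], [0, 0, 0], 0.4], [[0.1, 0.3, 2], [0, 0, 0], 0], [[0.1, 0, 1], [0, 0, 0], 0], [[0, 0, 0], [0, 0, 0], 0], [[0, 0, 0], [0, 0, 0], 0], [[0, 0, 0], [0, 0, 0], 0], [[0, 0, 0], [0, 0, 0], 0]]'

```text
t: 4.85
eef_pos: [545.5, 120.4, 154.0]
tcp_rot: [-3.14, -0.0, 1.778]
ft_force: [0.0, 0.2, 0.3]
opening: 0.004
grip_force: 0.0
```

```bash
python3 - <<'E'
from h import *
ci=camera_info("wrist");im=read_camera("wrist")
g=np.clip(im[180:300,240:410].astype(float)*2.5,0,255).astype(np.uint8)
cv2.imwrite("pics/w2c.png",cv2.resize(g,(790,560),interpolation=cv2.INTER_CUBIC))
print(state()["eef_pos"],state()["opening"])
for z in(90,105,136): print(z,proj("wrist",np.array([546,121,z]),ci))
E
```

```text
[545.62456349 120.40173767 154.1083835 ] 0.004963371499560002
90 [323.7372512  239.75606802]
105 [323.87293095 244.71327127]
136 [324.20679349 256.91129239]
```

View pics/w2c.png

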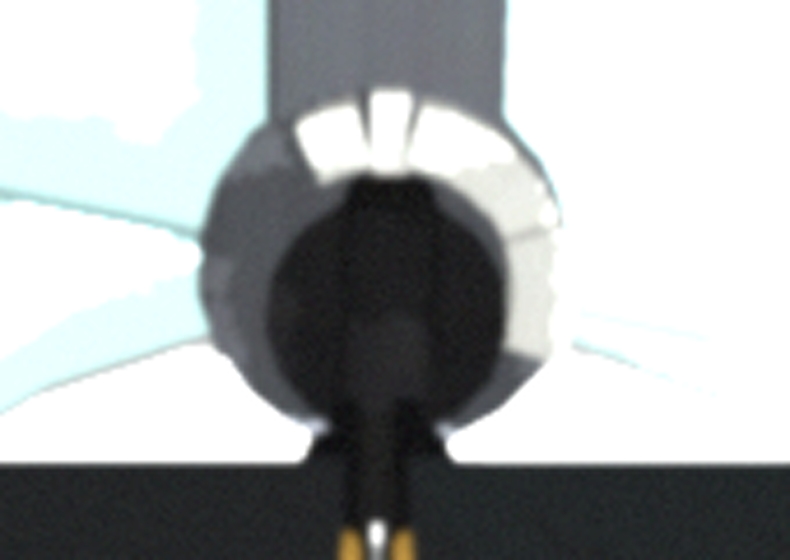

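>>> move_arm --commands '[[[0, 0, -1.2], [0, 0, 0], 0], [[0, 0, -0.2], [0, 0, 0], 0], [[0, 0, -0.2], [0, 0, 0], 0], [[0, 0, -0.2], [0, 0, 0], 0], [[0, 0, 0], [0, 0, 0], 0]]'

```text
t: 5.4
eef_pos: [545.8, 120.5, 136.5]
tcp_rot: [-3.141, -0.0, 1.778]
ft_force: [-0.8, -0.2, -0.1]
opening: 0.005
grip_force: 0.0
```

>>> move_arm --commands '[[[0, 0, -0.2], [0, 0, 0], 0], [[0, 0, -0.2], [0, 0, 0], 0], [[0, 0, 0], [0, 0, 0], 0]]'

```text
t: 5.7
eef_pos: [545.8, 120.4, 132.5]
tcp_rot: [-3.141, 0.0, 1.778]
ft_force: [0.6, 0.7, 0.2]
opening: 0.004
grip_force: 0.0
```

>>> move_arm --commands '[[[0, 0, -0.2], [0, 0, 0], 0], [[0, 0, -0.2], [0, 0, 0], 0], [[0, 0, 0], [0, 0, 0], 0]]'

```text
t: 6.0
eef_pos: [545.8, 120.4, 128.5]
tcp_rot: [-3.141, -0.0, 1.778]
ft_force: [-0.8, -0.6, 0.4]
opening: 0.008
grip_force: 0.0
```

>>> move_arm --commands '[[[0, 0, -0.2], [0, 0, 0], 0], [[0, 0, -0.2], [0, 0, 0], 0], [[0, 0, 0], [0, 0, 0], 0]]'

```text
t: 6.3
eef_pos: [545.7, 120.4, 124.5]
tcp_rot: [-3.141, -0.0, 1.778]
ft_force: [-0.4, 0.2, 0.0]
opening: 0.004
grip_force: 0.0
```

>>> move_arm --commands '[[[0, 0, -0.2], [0, 0, 0], 0], [[0, 0, -0.2], [0, 0, 0], 0], [[0, 0, 0], [0, 0, 0], 0]]'

```text
t: 6.6
eef_pos: [545.8, 120.4, 120.5]
tcp_rot: [-3.141, -0.0, 1.778]
ft_force: [0.3, 0.3, 0.6]
opening: 0.006
grip_force: 0.0
```

>>> move_arm --commands '[[[0, 0, -0.4], [0, 0, 0], 0], [[0, 0, -0.4], [0, 0, 0], 0], [[0, 0, -0.2], [0, 0, 0], 0], [[0, 0, -0.2], [0, 0, 0], 0], [[0, 0, 0], [0, 0, 0], 0]]'

```text
t: 7.1
eef_pos: [545.8, 120.5, 108.5]
tcp_rot: [-3.141, -0.0, 1.778]
ft_force: [0.6, -1.1, 1.1]
opening: 0.004
grip_force: 0.0
```

>>> move_arm --commands '[[[0, 0, -0.2], [0, 0, 0], 0], [[0, 0, -0.2], [0, 0, 0], 0], [[0, 0, 0], [0, 0, 0], 0]]'

```text
t: 7.4
eef_pos: [545.7, 120.5, 104.5]
tcp_rot: [-3.141, -0.0, 1.778]
ft_force: [-0.7, -0.2, -0.7]
opening: 0.001
grip_force: 0.0
```

```bash
python3 - <<'E'
from h import *
c=camera_info("wrist");K=c["K"];T=np.array(c["cam_to_world"])
s=state()["eef_pos"];print(s,T[:3,3])
T2=T.copy();T2[:3,3]+=np.array([545.62,120.40,154.1])-s
T0=np.array([[0.988,0.15,0.035,493.173],[0.154,-0.96,-0.233,104.594],[-0.001,0.236,-0.972,403.455],[0,0,0,1]])
T1=T.copy();T1[:3,3]+=np.array([543.93,117.49,104.95])-s
def tri(L):
    A=[];b=[]
    for (Tm,px) in L:
        d=Tm[:3,:3]@np.linalg.inv(K)@np.array([*px,1.]);d/=np.linalg.norm(d);M=np.eye(3)-np.outer(d,d);A.append(M);b.append(M@Tm[:3,3])
    A=np.vstack(A);b=np.hstack(b);x,r,_,_=np.linalg.lstsq(A,b,rcond=None);return np.round(x,1),r
w1=lambda x,y:(260+(x+.5)/5-.5,190+(y+.5)/5-.5)
w2=lambda x,y:(240+(x+.5)/4.65-.5,180+(y+.5)/4.667-.5)
print("bar far end",tri([(T0,(396.5,108.5)),(T2,w2(392,182)),(T1,w1(343,195))]))
print("w1w2",tri([(T2,w2(392,182)),(T1,w1(343,195))]))
print("key tip",tri([(T2,w2(391,90)),(T1,w1(340,75))]))
print("bracket corner",tri([(T2,w2(268,130)),(T1,w1(184,118))]))
# other: pigment jar top, w0 (245,110); w1 (154,192)
print("pigment top",tri([(T0,(244,110)),(T1,(153,192))]))
print("purple screw",tri([(T1,(260,39)),]*1+[(T1,(260,39))]))
# template match: unmoving patches between now and w1 for z check
E
```

```text
[545.74211853 120.47104241 104.49428225] [530.49594086 185.76401224 311.67064827]
bar far end (array([541.9, 142.6, 119.5]), array([3.35659901]))
w1w2 (array([543.4, 135.3,  80.5]), array([0.00867067]))
key tip (array([540.6, 148.3,  64.3]), array([0.00091086]))
bracket corner (array([518.7, 125.2,  -7.1]), array([0.00794728]))
pigment top (array([417.5, 129.1,  49.1]), array([0.44371074]))
purple screw (array([458.9, 262. , -32.7]), array([], dtype=float64))
```

```bash
cat > tile.py <<'E'
from h import *
def shot(k):
    s=read_camera("scene")[205:280,310:410];w=read_camera("wrist")[215:290,275:375]
    f=lambda i:cv2.resize((255*(np.minimum(i/110.,1))**.6).astype(np.uint8),(400,300),interpolation=cv2.INTER_CUBIC)
    np.save(k,np.hstack([f(s),f(w)]))
E
python3 -c "
from tile import *
shot('pics/t1.npy')"
```

>>> move_arm --commands '[[[0, 0, 0], [0, 0, 0], 0.4], [[0, 0, 0], [0, 0, 0], 0.4], [[0, 0, 0], [0, 0, 0], 0.4], [[0, 0, 0], [0, 0, 0], 0.4]]'

```text
t: 7.9
eef_pos: [545.9, 120.5, 104.8]
tcp_rot: [3.141, 0.0, 1.778]
ft_force: [0.1, -0.1, 0.3]
opening: 0.284
grip_force: 0.0
```

```bash
python3 -c "
from tile import *
shot('pics/t2.npy');print(state()['opening'])
cv2.imwrite('pics/m.png',np.vstack([np.load('pics/t1.npy'),np.load('pics/t2.npy')]))"
```

```text
0.3630835247584227
```

View pics/m.png

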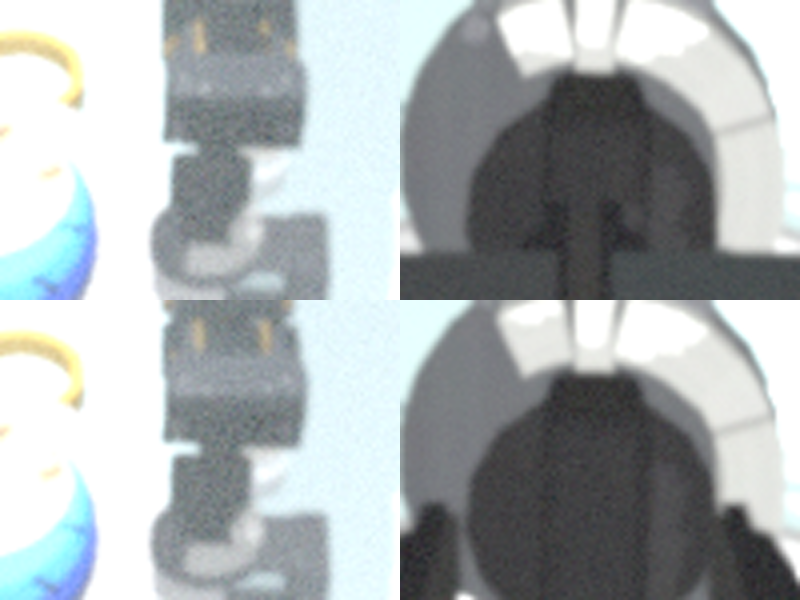

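The montage shows, in both states, fingertips drawn in front of the bar: top-right strip at (588,205), bottom-right tips at (435,505) and (735,505). In the scene tiles the bar face is not covered by the near finger. So the tips are still above the bar top, and I'm checking heights numerically.

```bash
python3 - <<'E'
from h import *
print("body near bottom edge seen (351..385,241)")
u=np.array([.98,.2]);v=np.array([-.2,.98])
for dz in(0,28,45):
  print(dz,[np.round(proj("scene",np.array([*(np.array([545.8,120.5])+90*u+k*v),182.5+dz]))) .tolist() for k in(-37,37)],
   "finger+x tip",np.round(proj("scene",np.array([*(np.array([545.8,120.5])+25*u),104.5+dz]))).tolist(),
   "tip wrist",0)
print("bar top back, front:",[np.round(proj("scene",np.array([*(np.array([545.8,120.5])+a*u),z]))).tolist() for a,z in((-7,136),(7,136),(7,104),(-7,104),(7,72))])
print("crown top near edge z90",proj("scene",np.array([*(np.array([545.8,120.5])+31*u),90])))
c=camera_info("wrist")
for P in([545.8,120.5,104.5],[545.8,130.5,104.5]):print(proj("wrist",np.array(P),c))
E
```

```text
body near bottom edge seen (351..385,241)
0 [[347.0, 258.0], [384.0, 259.0]] finger+x tip [363.0, 262.0] tip wrist 0
28 [[347.0, 248.0], [385.0, 249.0]] finger+x tip [364.0, 253.0] tip wrist 0
45 [[348.0, 241.0], [386.0, 242.0]] finger+x tip [364.0, 248.0] tip wrist 0
bar top back, front: [[363.0, 242.0], [363.0, 246.0], [363.0, 257.0], [363.0, 252.0], [362.0, 267.0]]
crown top near edge z90 [362.5158569  268.79313096]
[323.33591213 266.1604561 ]
[326.87039903 250.22371956]
```

>>> move_arm --commands '[[[0, 0, 0], [0, 0, 0], 0], [[0, 0, 0], [0, 0, 0], 0], [[0, 0, 0], [0, 0, 0], 0], [[0, 0, 0], [0, 0, 0], 0], [[0, 0, -0.2], [0, 0, 0], 0], [[0, 0, -0.2], [0, 0, 0], 0], [[0, 0, 0], [0, 0, 0], 0]]'

```text
t: 8.7
eef_pos: [545.7, 120.4, 100.4]
tcp_rot: [-3.141, -0.0, 1.778]
ft_force: [0.5, -0.5, -0.8]
opening: 0.005
grip_force: 0.0
```

>>> move_arm --commands '[[[0, 0, -0.2], [0, 0, 0], 0], [[0, 0, -0.2], [0, 0, 0], 0], [[0, 0, 0], [0, 0, 0], 0]]'

```text
t: 9.0
eef_pos: [546.5, 120.6, 98.2]
tcp_rot: [3.139, 0.0, 1.778]
ft_force: [-2.9, -0.3, 16.7]
opening: 0.008
grip_force: 8.3
```

Contact at TCP z of about 98, so in the robot's own z the bar top is there. I'll back off, open and go down beside the bar in small steps.

>>> move_arm --commands '[[[0, 0, 0.6], [0, 0, 0], 0], [[0, 0, 0.4], [0, 0, 0], 0.35], [[0, 0, 0], [0, 0, 0], 0.35], [[0, 0, 0], [0, 0, 0], 0.35], [[0, 0, 0], [0, 0, 0], 0.35], [[0, 0, -0.4], [0, 0, 0], 0.35], [[0, 0, -0.4], [0, 0, 0], 0.35], [[0, 0, -0.4], [0, 0, 0], 0.35], [[0, 0, -0.2], [0, 0, 0], 0.35], [[0, 0, 0], [0, 0, 0], 0.35]]'

```text
t: 10.0
eef_pos: [545.7, 120.5, 92.3]
tcp_rot: [-3.141, -0.0, 1.778]
ft_force: [-0.1, 0.4, 0.0]
opening: 0.349
grip_force: 0.0
```

>>> move_arm --commands '[[[0, 0, -0.3], [0, 0, 0], 0.35], [[0, 0, -0.3], [0, 0, 0], 0.35], [[0, 0, 0], [0, 0, 0], 0.35]]'

```text
t: 10.3
eef_pos: [545.7, 120.4, 86.4]
tcp_rot: [-3.141, -0.0, 1.778]
ft_force: [-0.5, -0.6, -0.3]
opening: 0.352
grip_force: 0.0
```

Below the former contact height and free, so I close here.

>>> move_arm --commands '[[[0, 0, -0.3], [0, 0, 0], 0.3], [[0, 0, 0], [0, 0, 0], 0.1], [[0, 0, 0], [0, 0, 0], 0.1], [[0, 0, 0], [0, 0, 0], 0.1], [[0, 0, 0], [0, 0, 0], 0.1]]'

```text
t: 10.8
eef_pos: [546.5, 120.7, 83.9]
tcp_rot: [3.14, -0.0, 1.777]
ft_force: [4.3, 1.8, -2.3]
opening: 0.143
grip_force: 29.9
```

The opening of 0.143 (13.6 mm) with 30 N shows the bar is held. The grip is shallow, so I'll regrip about 15 mm deeper and slightly better centred.

>>> move_arm --commands '[[[0, 0, 0], [0, 0, 0], 0.35], [[0.1, 0, 0], [0, 0, 0], 0.35], [[0, 0, 0], [0, 0, 0], 0.35], [[0, 0, -0.4], [0, 0, 0], 0.35], [[0, 0, -0.4], [0, 0, 0], 0.35], [[0, 0, -0.3], [0, 0, 0], 0.35], [[0, 0, -0.2], [0, 0, 0], 0.35], [[0, 0, 0], [0, 0, 0], 0.35]]'

```text
t: 11.6
eef_pos: [546.7, 120.4, 70.3]
tcp_rot: [-3.141, -0.0, 1.778]
ft_force: [-0.3, 0.4, 0.6]
opening: 0.348
grip_force: 0.0
```

>>> move_arm --commands '[[[0, 0, 0], [0, 0, 0], 0.1], [[0, 0, 0], [0, 0, 0], 0.1], [[0, 0, 0], [0, 0, 0], 0.1], [[0, 0, 0], [0, 0, 0], 0.1]]'

```text
t: 12.0
eef_pos: [547.1, 120.5, 70.9]
tcp_rot: [3.141, 0.0, 1.778]
ft_force: [0.8, -0.2, -0.1]
opening: 0.144
grip_force: 30.0
```

>>> move_arm --commands '[[[0, 0, 0.3], [0, 0, 0], 0.1], [[0, 0, 0.3], [0, 0, 0], 0.1], [[0, 0, 0.3], [0, 0, 0], 0.1], [[0, 0, 0.3], [0, 0, 0], 0.1], [[0, 0, 0.3], [0, 0, 0], 0.1], [[0, 0, 0.2], [0, 0, 0], 0.1], [[0, 0, 0], [0, 0, 0], 0.1], [[0, 0, 0], [0, 0, 0], 0.1]]'

```text
t: 12.8
eef_pos: [546.9, 120.5, 87.5]
tcp_rot: [3.142, -0.0, 1.778]
ft_force: [4.8, 0.8, -13.0]
opening: 0.148
grip_force: 30.0
```

>>> move_arm --commands '[[[0, 0, 0], [0, 0, -3], 0.1], [[0, 0, 0], [0, 0, -5], 0.1], [[0, 0, 0], [0, 0, -6], 0.1], [[0, 0, 0], [0, 0, -6], 0.1], [[0, 0, 0], [0, 0, 0], 0.1]]'

```text
t: 13.3
eef_pos: [547.9, 120.5, 87.8]
tcp_rot: [3.139, -0.0, 1.425]
ft_force: [7.7, 0.3, -13.0]
opening: 0.148
grip_force: 30.0
```

>>> move_arm --commands '[[[0, 0, 0], [0, 0, -6], 0.1], [[0, 0, 0], [0, 0, -7], 0.1], [[0, 0, 0], [0, 0, -7], 0.1], [[0, 0, 0], [0, 0, -6], 0.1], [[0, 0, 0], [0, 0, 0], 0.1]]'

```text
t: 13.8
eef_pos: [549.0, 120.1, 88.1]
tcp_rot: [3.138, -0.002, 0.971]
ft_force: [11.5, -3.2, -12.7]
opening: 0.147
grip_force: 30.0
```

>>> move_arm --commands '[[[0.15, -0.05, -0.2], [0, 0, 0], 0.1], [[0, 0, -0.2], [0, 0, 0], 0.1], [[0, 0, -0.1], [0, 0, 0], 0.1], [[0, 0, 0], [0, 0, 0], 0.1]]'

```text
t: 14.2
eef_pos: [549.1, 120.0, 84.1]
tcp_rot: [3.14, -0.001, 0.975]
ft_force: [1.3, -0.8, 3.7]
opening: 0.146
grip_force: 30.0
```

>>> move_arm --commands '[[[0, 0, 0], [0, 0, -1.5], 0.1], [[0, 0, 0], [0, 0, -1.5], 0.1], [[0, 0, 0], [0, 0, 0], 0.1]]'

```text
t: 14.5
eef_pos: [549.3, 119.9, 84.0]
tcp_rot: [3.139, -0.002, 0.921]
ft_force: [2.2, -1.9, 6.5]
opening: 0.143
grip_force: 30.0
```

>>> move_arm --commands '[[[0, 0, 0], [0, 0, -1.5], 0.1], [[0, 0, 0], [0, 0, -1.5], 0.1], [[0, 0, 0], [0, 0, 0], 0.1]]'

```text
t: 14.8
eef_pos: [549.3, 119.8, 83.7]
tcp_rot: [3.14, -0.002, 0.869]
ft_force: [4.3, -2.8, 5.8]
opening: 0.143
grip_force: 30.0
```

>>> move_arm --commands '[[[0.05, -0.05, 0], [0, 0, -1.5], 0.1], [[0, 0, 0], [0, 0, -1.5], 0.1], [[0, 0, 0], [0, 0, 0], 0.1]]'

```text
t: 15.1
eef_pos: [549.4, 119.6, 82.6]
tcp_rot: [3.141, -0.001, 0.817]
ft_force: [7.8, 1.2, -7.7]
opening: 0.149
grip_force: 30.0
```

>>> move_arm --commands '[[[0, 0, 0], [0, 0, -1.5], 0.1], [[0, 0, 0], [0, 0, -1.5], 0.1], [[0, 0, 0], [0, 0, 0], 0.1]]'

```text
t: 15.4
eef_pos: [549.4, 119.6, 81.8]
tcp_rot: [3.141, -0.001, 0.765]
ft_force: [8.6, 1.4, -11.2]
opening: 0.144
grip_force: 30.0
```

It dropped: the notch was entered at a turn of about 0.95. I'll back off slightly and lower into it.

>>> move_arm --commands '[[[0.05, 0, -0.1], [0, 0, 1.5], 0.1], [[0, 0, -0.1], [0, 0, 0], 0.1], [[0, 0, -0.1], [0, 0, 0], 0.1], [[0, 0, -0.1], [0, 0, 0], 0.1], [[0, 0, 0], [0, 0, 0], 0.1]]'

```text
t: 15.9
eef_pos: [549.5, 119.5, 79.2]
tcp_rot: [3.141, -0.0, 0.792]
ft_force: [3.0, -0.6, 5.4]
opening: 0.142
grip_force: 30.0
```

```bash
python3 -c "
from h import *
s=state();print(s['eef_pos'],s['tcp_rot'],s['ft_force'],s['moment'])"
```

```text
[549.46049326 119.51524944  79.21451128] [ 3.14129671e+00 -3.76059413e-04  7.91579652e-01] [ 2.96527858 -0.63693591  5.35347875] [ 0.11543144 -0.63803056 -0.07494404]
```

>>> move_arm --commands '[[[0, 0, 0], [0, 0, 0], 0.2], [[0, 0, 0], [0, 0, 0], 0.35], [[0, 0, 0], [0, 0, 0], 0.35], [[0, 0, 0], [0, 0, 0], 0.35], [[0, 0, 1], [0, 0, 0], 0.35], [[0, 0, 2], [0, 0, 0], 0.35], [[0, 0, 3], [0, 0, 0], 0.35], [[0, 0, 3], [0, 0, 0], 0.35], [[0, 0, 0], [0, 0, 0], 0.35]]'

```text
t: 16.8
eef_pos: [551.0, 119.7, 173.1]
tcp_rot: [3.137, -0.005, 0.792]
ft_force: [0.0, -0.7, -0.2]
opening: 0.348
grip_force: 0.0
```

```bash
python3 - <<'E'
from h import *
s=state();print(s['eef_pos'],s['tcp_rot'],s['opening'],s['joints'])
cv2.imwrite("pics/s3.png",read_camera("scene"));cv2.imwrite("pics/w3.png",read_camera("wrist"));cv2.imwrite("pics/t3.png",read_camera("top"))
c=camera_info("wrist");np.save("pics/w3",np.array(c["cam_to_world"]))
# bar/peg height recheck in raw scene0: dark bar columns
g=cv2.cvtColor(cv2.imread("pics/scene0.png"),6)
print("bar col 363 rows 238..290",g[238:290:2,363].tolist())
print("peg row scan"); 
for y in range(272,300,2):print(y,g[y,228:250].tolist())
gt=cv2.cvtColor(cv2.imread("pics/top0.png"),6)
for y in range(165,188):print(y,gt[y,374:396].tolist())
E
```

```text
[550.98639995 119.68803839 173.08740245] [ 3.1374378  -0.00494702  0.791659  ] 0.34771581374387506 [ 9.67694569e-02  4.05203733e-01  1.72038081e+00 -2.82236127e-05
  1.00954784e+00  8.75932008e-01]
bar col 363 rows 238..290 [176, 167, 136, 63, 48, 44, 44, 37, 43, 43, 49, 45, 40, 52, 131, 163, 106, 78, 68, 56, 72, 75, 62, 49, 52, 52]
peg row scan
272 [167, 165, 169, 167, 166, 165, 167, 166, 166, 167, 167, 170, 167, 167, 159, 136, 97, 65, 60, 58, 56, 56]
274 [166, 167, 169, 167, 169, 167, 166, 164, 168, 165, 168, 166, 168, 165, 161, 146, 113, 78, 64, 57, 58, 53]
276 [169, 168, 166, 168, 164, 163, 160, 159, 161, 162, 159, 161, 165, 165, 164, 158, 136, 90, 64, 59, 58, 56]
278 [165, 168, 166, 167, 159, 158, 156, 155, 153, 153, 145, 143, 155, 162, 166, 164, 152, 120, 81, 59, 54, 56]
280 [165, 166, 167, 161, 152, 138, 137, 138, 134, 124, 111, 113, 138, 157, 167, 166, 164, 150, 119, 82, 61, 53]
282 [167, 167, 167, 161, 145, 117, 98, 91, 91, 83, 83, 101, 129, 155, 167, 167, 165, 161, 151, 126, 93, 60]
284 [164, 167, 166, 160, 151, 125, 99, 80, 78, 78, 77, 92, 123, 153, 167, 166, 166, 166, 166
[... 2689 characters left out ...]
, 148, 151, 151]
182 [157, 150, 135, 107, 86, 70, 77, 96, 113, 126, 139, 148, 156, 154, 155, 149, 149, 148, 150, 149, 147, 151]
183 [158, 158, 149, 137, 120, 107, 109, 120, 126, 130, 135, 144, 155, 158, 155, 154, 152, 151, 149, 146, 147, 152]
184 [150, 157, 155, 157, 149, 138, 133, 130, 130, 133, 133, 144, 149, 153, 156, 156, 155, 155, 149, 145, 145, 147]
185 [136, 153, 158, 153, 157, 151, 143, 137, 132, 136, 130, 144, 155, 157, 157, 152, 156, 156, 152, 148, 148, 149]
186 [106, 131, 146, 156, 155, 154, 147, 143, 142, 134, 140, 147, 152, 158, 156, 157, 153, 157, 160, 157, 149, 148]
187 [66, 94, 121, 139, 154, 156, 155, 154, 148, 146, 147, 152, 156, 157, 159, 156, 156, 154, 153, 153, 158, 152]
```

The knob sits in the holding notch: z was 4.8 mm below the land, on the floor. In robot terms the fingertips act about 37 mm above the reported TCP z. Next I go to the counter-clockwise side of the peg, turning the tool so the closed fingers' flat side faces it.

>>> move_arm --commands '[[[1.5, -2.2, 0], [0, 0, 8], 0], [[1.5, -2.2, 0], [0, 0, 8], 0], [[1.5, -2.2, 0], [0, 0, 8], 0], [[1.5, -2.2, 0], [0, 0, 8], 0], [[1.5, -2.2, 0], [0, 0, 8], 0], [[1.5, -2.2, 0], [0, 0, 8], 0], [[1.5, -2.2, 0], [0, 0, 8], 0], [[1.5, -2.2, 0], [0, 0, 8], 0], [[1.5, -2.4, 0], [0, 0, 8], 0], [[1.5, -2.4, 0], [0, 0, 8], 0]]'

```text
t: 17.95
eef_pos: [699.4, -105.4, 167.2]
tcp_rot: [-3.14, -0.002, 2.194]
ft_force: [0.7, -0.1, 0.6]
opening: 0.005
grip_force: 0.0
```

>>> move_arm --commands '[[[0.5, 0, 0], [0, 0, 8], 0], [[0, 0, 0], [0, 0, 7], 0], [[0, 0, 0], [0, 0, 0], 0]]'

```text
t: 18.25
eef_pos: [703.9, -104.7, 167.0]
tcp_rot: [-3.141, -0.002, 2.451]
ft_force: [-0.7, -0.2, 0.1]
opening: 0.006
grip_force: 0.0
```

```bash
python3 - <<'E'
from h import *
s=state();print(s['eef_pos'],s['tcp_rot'],s['opening'],s['joints'])
c=camera_info("wrist");w=read_camera("wrist");cv2.imwrite("pics/w4.png",w);np.save("pics/w4",np.array(c["cam_to_world"]))
print(two("top",(382,173.7),"scene",(236.7,279.5)))
P=np.array
for q in([685.5,-128.5,107],[685.5,-128.5,57],[706,-104,173],[581,-43,79]):print(q,np.round(proj("wrist",P(q,float),c)))
u,v=np.round(proj("wrist",P([685.5,-128.5,107.]),c)).astype(int)
g=cv2.cvtColor(w,6)
for y in range(max(0,v-30),min(480,v+50),4):print(y,g[y,max(0,u-44):u+44:4].tolist())
# locked-knob check: bar position rows in scene
a=cv2.cvtColor(cv2.imread("pics/scene0.png"),6);b=cv2.cvtColor(read_camera("scene"),6)
for y in range(232,272,3):print(y,a[y,346:380:3].tolist(),b[y,346:380:3].tolist())
E
```

```text
[ 703.88968077 -104.66478655  167.03876591] [-3.14051974e+00 -2.38267454e-03  2.45102752e+00] 0.005854798147051018 [-2.40381572e-01  6.28186057e-01  1.32863415e+00  7.62985409e-05
  1.18738459e+00 -1.12064268e+00]
(array([ 683.98075136, -126.92216475,  102.03775505]), np.float64(1.0853724367932602))
[685.5, -128.5, 107] [282. 244.]
[685.5, -128.5, 57] [287. 230.]
[706, -104, 173] [325. 273.]
[581, -43, 79] [280.  58.]
214 [121, 101, 100, 102, 101, 101, 101, 101, 101, 101, 101, 101, 101, 101, 101, 100, 101, 101, 100, 101, 101, 100]
218 [139, 100, 101, 101, 101, 100, 100, 101, 101, 101, 101, 98, 95, 100, 101, 100, 101, 102, 101, 101, 101, 101]
222 [126, 99, 99, 100, 99, 100, 101, 100, 101, 100, 89, 68, 66, 67, 98, 100, 100, 100, 101, 101, 101, 101]
226 [112, 100, 100, 99, 100, 100, 100, 100, 100, 99, 69, 67, 64, 64, 82, 104, 106, 105, 102, 101, 100, 100]
230 [127, 100, 101, 100, 100, 100, 99, 100, 99, 82, 71, 69, 64, 64, 97, 138, 139, 140, 138, 135, 129, 128]
234 [198, 128, 118, 129, 128, 121, 115, 128, 112, 90, 96, 92, 83, 63, 126, 139, 139, 140, 140, 140, 140, 139]
238 [240, 228, 186
[... 2406 characters left out ...]
 54, 46, 40, 38, 41, 80, 108, 104, 131]
256 [166, 156, 87, 44, 45, 42, 47, 46, 60, 151, 167, 177] [190, 174, 101, 62, 47, 48, 44, 45, 141, 188, 189, 201]
259 [164, 92, 65, 51, 46, 45, 46, 48, 71, 99, 105, 108] [184, 104, 76, 59, 40, 42, 42, 51, 95, 121, 116, 121]
262 [146, 75, 65, 45, 45, 41, 44, 63, 138, 147, 94, 77] [167, 82, 77, 53, 42, 43, 52, 69, 122, 170, 93, 86]
265 [138, 74, 70, 54, 90, 84, 85, 88, 153, 135, 75, 74] [157, 82, 84, 65, 108, 93, 108, 118, 151, 152, 78, 83]
268 [132, 66, 73, 80, 138, 158, 156, 150, 117, 78, 77, 76] [154, 72, 82, 93, 155, 178, 178, 111, 109, 84, 83, 85]
271 [153, 64, 68, 74, 85, 84, 83, 89, 76, 66, 68, 67] [170, 72, 72, 82, 93, 94, 97, 92, 79, 68, 72, 78]
```

>>> move_arm --commands '[[[0, 0, -2], [0, 0, 0], 0], [[0, 0, -2], [0, 0, 0], 0], [[0, 0, -2], [0, 0, 0], 0], [[0, 0, -2], [0, 0, 0], 0], [[0, 0, -1.5], [0, 0, 0], 0], [[0, 0, -1], [0, 0, 0], 0], [[0, 0, -0.7], [0, 0, 0], 0], [[0, 0, 0], [0, 0, 0], 0]]'

```text
t: 19.15
eef_pos: [704.2, -104.5, 56.1]
tcp_rot: [-3.141, -0.001, 2.449]
ft_force: [0.7, 0.0, 1.2]
opening: 0.004
grip_force: 0.0
```

>>> move_arm --commands '[[[0, 0, -0.3], [0, 0, 0], 0], [[0, 0, -0.3], [0, 0, 0], 0], [[-0.2, -0.25, 0], [0, 0, 0], 0], [[-0.2, -0.25, 0], [0, 0, 0], 0], [[-0.2, -0.25, 0], [0, 0, 0], 0], [[-0.13, -0.15, 0], [0, 0, 0], 0], [[0, 0, 0], [0, 0, 0], 0]]'

```text
t: 19.85
eef_pos: [696.9, -113.9, 50.9]
tcp_rot: [3.141, 0.0, 2.449]
ft_force: [0.3, -0.4, 0.6]
opening: 0.002
grip_force: 0.0
```

```bash
python3 - <<'E'
from h import *
c=camera_info("wrist");w=read_camera("wrist");cv2.imwrite("pics/w5.png",w);s=state();print(s["eef_pos"],s["ft_force"])
print(proj("wrist",np.array([685.5,-128.5,107.]),c),proj("wrist",np.array([685.5,-128.5,57.]),c))
g=cv2.cvtColor(w,6)
for y in range(216,284,4):print(y,g[y,270:346:3].tolist())
E
```

```text
[ 697.04019396 -113.73052171   50.88704186] [ 0.31808045  0.63306915 -0.31466871]
[280.46838047 308.3114662 ] [289.63371473 271.87434259]
216 [22, 21, 20, 19, 22, 20, 21, 21, 20, 20, 21, 20, 19, 21, 21, 22, 28, 27, 35, 57, 96, 124, 137, 140, 141, 141]
220 [21, 20, 21, 20, 21, 24, 24, 28, 33, 41, 45, 54, 64, 74, 106, 116, 129, 132, 137, 141, 140, 140, 140, 141, 140, 142]
224 [97, 94, 90, 93, 95, 97, 99, 100, 100, 100, 100, 100, 101, 100, 125, 140, 140, 140, 140, 140, 140, 140, 140, 142, 141, 141]
228 [100, 100, 102, 101, 100, 101, 101, 101, 101, 100, 101, 101, 101, 101, 125, 140, 140, 139, 140, 141, 140, 139, 140, 141, 142, 141]
232 [101, 100, 100, 100, 100, 101, 101, 101, 102, 100, 101, 102, 102, 102, 133, 140, 140, 140, 140, 140, 140, 141, 140, 141, 140, 140]
236 [101, 100, 101, 101, 101, 100, 102, 101, 101, 101, 100, 101, 101, 105, 137, 141, 140, 139, 140, 139, 141, 140, 140, 141, 140, 140]
240 [100, 100, 100, 99, 100, 100, 99, 100, 100, 100, 99, 100, 99, 100, 110, 138, 139, 139, 138, 138, 138, 140, 139, 139, 141, 140]
244 [100, 100, 99, 101, 100, 100, 100, 100, 101, 99, 100, 99, 1
[... 416 characters left out ...]
39, 140, 139, 139, 140, 140, 140]
260 [99, 99, 86, 69, 67, 66, 66, 63, 65, 86, 99, 99, 100, 100, 108, 137, 139, 134, 138, 135, 139, 139, 138, 136, 139, 140]
264 [99, 94, 67, 69, 68, 66, 65, 64, 65, 64, 89, 100, 100, 99, 91, 98, 114, 101, 98, 91, 102, 107, 110, 100, 109, 130]
268 [98, 76, 68, 69, 67, 66, 63, 65, 66, 63, 78, 99, 98, 96, 22, 9, 48, 69, 35, 8, 45, 98, 99, 99, 99, 98]
272 [90, 68, 70, 68, 67, 64, 63, 65, 65, 62, 75, 98, 88, 54, 11, 6, 16, 41, 12, 8, 17, 61, 94, 99, 98, 97]
276 [69, 64, 65, 62, 62, 59, 59, 61, 62, 58, 79, 86, 21, 8, 8, 7, 13, 42, 11, 8, 8, 8, 37, 90, 91, 91]
280 [16, 16, 18, 16, 16, 15, 16, 15, 17, 15, 14, 16, 14, 14, 14, 7, 14, 41, 12, 10, 14, 15, 16, 16, 16, 15]
```

>>> move_arm --commands '[[[-0.15, -0.24, 0], [0, 0, -1.2], 0], [[-0.155, -0.24, 0], [0, 0, -1.2], 0], [[-0.16, -0.235, 0], [0, 0, -1.2], 0], [[-0.165, -0.23, 0], [0, 0, -1.2], 0], [[-0.17, -0.23, 0], [0, 0, -1.2], 0], [[-0.175, -0.225, 0], [0, 0, -1.2], 0], [[-0.18, -0.22, 0], [0, 0, -1.2], 0], [[-0.185, -0.22, 0], [0, 0, -1.2], 0], [[-0.19, -0.215, 0], [0, 0, -1.2], 0], [[-0.195, -0.21, 0], [0, 0, -1.2], 0]]'

```text
t: 20.9
eef_pos: [679.8, -136.4, 50.8]
tcp_rot: [3.141, 0.0, 2.238]
ft_force: [1.7, -0.4, -0.3]
opening: 0.005
grip_force: 0.7
```

>>> move_arm --commands '[[[-0.248, -0.255, 0], [0, 0, -1.5], 0], [[-0.255, -0.248, 0], [0, 0, -1.5], 0], [[-0.262, -0.242, 0], [0, 0, -1.5], 0], [[-0.268, -0.235, 0], [0, 0, -1.5], 0], [[-0.274, -0.228, 0], [0, 0, -1.5], 0], [[-0.28, -0.22, 0], [0, 0, -1.5], 0], [[-0.286, -0.213, 0], [0, 0, -1.5], 0], [[-0.291, -0.205, 0], [0, 0, -1.5], 0], [[-0.297, -0.197, 0], [0, 0, -1.5], 0], [[-0.302, -0.19, 0], [0, 0, -1.5], 0]]'

```text
t: 21.9
eef_pos: [652.0, -158.7, 50.8]
tcp_rot: [3.141, 0.0, 1.976]
ft_force: [2.3, -0.9, 0.5]
opening: 0.003
grip_force: 0.8
```

```bash
python3 - <<'E'
from h import *
c=camera_info("wrist");w=read_camera("wrist");cv2.imwrite("pics/w6.png",w);s=state();print(s["eef_pos"],s["ft_force"],s["moment"])
g=cv2.cvtColor(w,6)
for y in range(252,284,4):print(y,g[y,270:346:3].tolist())
# stop: dark post in scene & top now
for n,(x0,y0,x1,y1) in(("scene",(195,235,240,290)),("top",(395,195,435,245))):
    i=cv2.cvtColor(read_camera(n),6)
    for y in range(y0,y1,3):print(n,y,i[y,x0:x1:3].tolist())
E
```

```text
[ 651.4215045  -158.84306158   50.73404965] [-0.0896565   0.37912705  0.68411472] [ 0.00695712 -0.09128898  0.00592438]
252 [100, 99, 100, 99, 99, 100, 100, 99, 99, 100, 99, 99, 100, 99, 119, 137, 138, 137, 138, 138, 137, 137, 138, 137, 137, 118]
256 [99, 100, 100, 99, 99, 100, 99, 96, 96, 99, 100, 99, 100, 101, 125, 137, 137, 138, 138, 136, 137, 138, 137, 138, 138, 127]
260 [100, 99, 100, 100, 98, 83, 69, 67, 65, 66, 73, 95, 100, 100, 117, 137, 138, 137, 137, 138, 137, 137, 138, 138, 136, 114]
264 [100, 99, 100, 99, 73, 68, 68, 66, 66, 64, 65, 67, 93, 102, 117, 124, 134, 137, 130, 124, 129, 139, 139, 137, 138, 125]
268 [99, 99, 99, 90, 67, 69, 67, 67, 65, 65, 65, 64, 77, 97, 24, 10, 66, 96, 49, 5, 64, 137, 137, 137, 136, 106]
272 [98, 99, 97, 72, 68, 68, 67, 66, 64, 64, 64, 64, 60, 53, 13, 7, 14, 56, 12, 6, 22, 86, 130, 137, 137, 121]
276 [91, 91, 86, 63, 65, 64, 62, 60, 59, 59, 61, 57, 15, 8, 8, 9, 15, 55, 13, 5, 8, 10, 52, 124, 125, 102]
280 [17, 16, 16, 17, 17, 15, 16, 15, 15, 16, 14, 15, 14, 16, 15, 7, 15, 56, 11, 9, 14, 16, 15, 15, 17, 16]
scene 235 [200, 200, 202, 200, 107, 45
[... 1831 characters left out ...]
8, 41, 39, 42, 40, 39, 42, 39, 39, 41, 40, 39, 37]
top 216 [43, 38, 37, 38, 38, 44, 40, 43, 40, 39, 41, 42, 43, 39]
top 219 [34, 34, 33, 39, 43, 42, 38, 42, 38, 41, 37, 36, 38, 42]
top 222 [35, 30, 38, 39, 29, 35, 40, 37, 42, 37, 40, 42, 41, 35]
top 225 [43, 45, 39, 35, 36, 37, 35, 34, 39, 39, 41, 37, 34, 36]
top 228 [47, 43, 45, 41, 45, 44, 39, 33, 37, 37, 35, 38, 37, 38]
top 231 [50, 48, 45, 42, 42, 44, 38, 40, 39, 43, 36, 40, 33, 31]
top 234 [51, 51, 50, 46, 46, 48, 47, 46, 44, 38, 41, 43, 41, 43]
top 237 [53, 51, 46, 51, 48, 50, 46, 47, 46, 48, 42, 45, 47, 40]
top 240 [53, 51, 49, 53, 53, 50, 51, 49, 51, 42, 44, 48, 49, 48]
top 243 [55, 53, 52, 51, 53, 52, 52, 50, 51, 50, 52, 49, 45, 46]
```

>>> move_arm --commands '[[[-0.306, -0.182, 0], [0, 0, -1.5], 0], [[-0.311, -0.174, 0], [0, 0, -1.5], 0], [[-0.315, -0.166, 0], [0, 0, -1.5], 0], [[-0.319, -0.157, 0], [0, 0, -1.5], 0], [[-0.323, -0.149, 0], [0, 0, -1.5], 0], [[-0.327, -0.141, 0], [0, 0, -1.5], 0]]'

```text
t: 22.65
eef_pos: [632.9, -168.3, 50.7]
tcp_rot: [3.142, 0.0, 1.819]
ft_force: [1.6, 0.7, -0.8]
opening: 0.007
grip_force: 0.7
```

>>> move_arm --commands '[[[-0.165, -0.067, 0], [0, 0, -0.75], 0], [[-0.165, -0.065, 0], [0, 0, -0.75], 0], [[-0.166, -0.063, 0], [0, 0, -0.75], 0], [[-0.166, -0.061, 0], [0, 0, -0.75], 0]]'

```text
t: 23.05
eef_pos: [626.6, -170.9, 50.8]
tcp_rot: [3.141, 0.0, 1.768]
ft_force: [1.5, 0.7, -1.6]
opening: 0.001
grip_force: 0.6
```

>>> move_arm --commands '[[[-0.09, -0.031, 0], [0, 0, -0.4], 0], [[-0.09, -0.031, 0], [0, 0, -0.4], 0]]'

```text
t: 23.25
eef_pos: [624.8, -171.5, 50.8]
tcp_rot: [3.141, 0.0, 1.754]
ft_force: [1.7, 0.2, -1.8]
opening: 0.006
grip_force: 0.6
```

>>> move_arm --commands '[[[-0.09, -0.03, 0], [0, 0, -0.4], 0], [[-0.09, -0.03, 0], [0, 0, -0.4], 0]]'

```text
t: 23.45
eef_pos: [623.0, -172.0, 50.8]
tcp_rot: [3.141, 0.0, 1.74]
ft_force: [1.4, -0.8, -0.7]
opening: 0.004
grip_force: 0.6
```

>>> move_arm --commands '[[[-0.09, -0.028, 0], [0, 0, -0.4], 0], [[-0.09, -0.028, 0], [0, 0, -0.4], 0]]'

```text
t: 23.65
eef_pos: [621.1, -172.6, 50.8]
tcp_rot: [3.141, 0.0, 1.727]
ft_force: [1.3, -1.3, -0.6]
opening: 0.004
grip_force: 0.6
```

>>> move_arm --commands '[[[-0.09, -0.027, 0], [0, 0, -0.4], 0], [[-0.09, -0.027, 0], [0, 0, -0.4], 0]]'

```text
t: 23.85
eef_pos: [619.3, -173.1, 50.8]
tcp_rot: [3.141, 0.0, 1.713]
ft_force: [1.8, -1.2, -0.3]
opening: 0.003
grip_force: 0.6
```

>>> move_arm --commands '[[[-0.09, -0.025, 0], [0, 0, -0.4], 0], [[-0.09, -0.025, 0], [0, 0, -0.4], 0]]'

```text
t: 24.05
eef_pos: [617.5, -173.6, 50.8]
tcp_rot: [3.141, 0.0, 1.699]
ft_force: [1.2, -0.8, 0.2]
opening: 0.007
grip_force: 0.6
```

>>> move_arm --commands '[[[-0.09, -0.024, 0], [0, 0, -0.4], 0], [[-0.09, -0.024, 0], [0, 0, -0.4], 0]]'

```text
t: 24.25
eef_pos: [615.7, -174.1, 50.8]
tcp_rot: [3.141, 0.0, 1.685]
ft_force: [0.8, -1.0, -0.1]
opening: 0.007
grip_force: 0.6
```

>>> move_arm --commands '[[[-0.09, -0.023, 0], [0, 0, -0.4], 0], [[-0.09, -0.023, 0], [0, 0, -0.4], 0]]'

```text
t: 24.45
eef_pos: [613.9, -174.6, 50.8]
tcp_rot: [3.141, 0.0, 1.671]
ft_force: [1.2, -0.2, -0.3]
opening: 0.007
grip_force: 0.6
```

>>> move_arm --commands '[[[-0.09, -0.021, 0], [0, 0, -0.4], 0], [[-0.09, -0.021, 0], [0, 0, -0.4], 0]]'

```text
t: 24.65
eef_pos: [612.1, -175.0, 50.8]
tcp_rot: [3.142, -0.0, 1.657]
ft_force: [2.3, -0.4, 0.1]
opening: 0.005
grip_force: 0.6
```

>>> move_arm --commands '[[[-0.09, -0.02, 0], [0, 0, -0.4], 0], [[-0.05, -0.01, 0], [0, 0, -0.2], 0]]'

```text
t: 24.85
eef_pos: [610.7, -175.3, 50.8]
tcp_rot: [3.141, 0.0, 1.646]
ft_force: [2.4, -0.8, -0.4]
opening: 0.004
grip_force: 0.6
```

>>> move_arm --commands '[[[-0.09, -0.02, 0], [0, 0, -0.4], 0], [[-0.05, -0.01, 0], [0, 0, -0.2], 0]]'

```text
t: 25.05
eef_pos: [609.3, -175.6, 50.7]
tcp_rot: [3.142, -0.0, 1.636]
ft_force: [1.8, -0.7, 0.7]
opening: 0.001
grip_force: 0.6
```

>>> move_arm --commands '[[[-0.09, -0.018, 0], [0, 0, -0.4], 0], [[-0.05, -0.01, 0], [0, 0, -0.2], 0]]'

```text
t: 25.25
eef_pos: [608.0, -175.8, 50.8]
tcp_rot: [3.141, 0.0, 1.625]
ft_force: [2.8, -1.3, -0.1]
opening: 0.005
grip_force: 1.3
```

>>> move_arm --commands '[[[-0.06, -0.01, 0], [0, 0, -0.2], 0], [[0, 0, 0], [0, 0, 0], 0]]'

```text
t: 25.45
eef_pos: [607.8, -175.9, 50.8]
tcp_rot: [3.14, 0.0, 1.622]
ft_force: [4.7, 0.6, -1.5]
opening: 0.0
grip_force: 2.4
```

Force rises while motion stops, at about 0.81 rad, which matches the measured stop. I back off and lift clear.

>>> move_arm --commands '[[[0.1, 0.02, 0], [0, 0, 0], 0], [[0.5, 0.1, 0], [0, 0, 0], 0], [[0.9, 0.2, 0], [0, 0, 0], 0], [[0, 0, 2], [0, 0, 0], 0], [[0, 0, 4], [0, 0, 0], 0], [[0, 0, 4], [0, 0, 0], 0], [[0, 0, 4], [0, 0, 0], 0], [[-2, 3, 2], [0, 0, 0], 0], [[-4, 3, 0], [0, 0, 0], 0], [[-4, 2, 0], [0, 0, 0], 0]]'

```text
t: 26.45
eef_pos: [521.4, -91.1, 211.1]
tcp_rot: [3.141, -0.0, 1.623]
ft_force: [0.4, 0.0, 0.3]
opening: 0.004
grip_force: 0.0
```

>>> move_arm --commands '[[[-4, 0, 0], [0, 0, 0], 0], [[-4, -2, 0], [0, 0, 0], 0], [[-4, -3, 0], [0, 0, 0], 0], [[-3, -4, 0], [0, 0, 0], 0], [[-2, -4, 0], [0, 0, 0], 0], [[-1, -4, 0], [0, 0, 0], 0], [[-1, -4, 0], [0, 0, 0], 0], [[0, -4, 0], [0, 0, 0], 0], [[0, -4, 0], [0, 0, 0], 0], [[0, 0, 0], [0, 0, 0], 0]]'

```text
t: 27.45
eef_pos: [332.4, -386.7, 210.4]
tcp_rot: [-3.142, 0.001, 1.62]
ft_force: [-0.6, 0.6, -0.3]
opening: 0.008
grip_force: 0.0
```

```bash
python3 - <<'E'
from h import *
s=state();print(s["t"],s["eef_pos"],s["ft_force"])
a=cv2.imread("pics/scene0.png");b=read_camera("scene");cv2.imwrite("pics/s9.png",b);cv2.imwrite("pics/t9.png",read_camera("top"))
d=cv2.absdiff(cv2.GaussianBlur(a,(5,5),0),cv2.GaussianBlur(b,(5,5),0)).max(2)
n,_,st,_=cv2.connectedComponentsWithStats((d>45).astype(np.uint8));print([x.tolist() for x in st[1:] if x[4]>25])
g=cv2.cvtColor(b,6)
for y in range(244,282,2):print(y,g[y,200:246:2].tolist())
C=np.array([581,-43,0.])
for r,z,th in((135,107,-86.5),(162,57,-86.5),(162,57,-88)):t=np.radians(th);print(th,np.round(proj("scene",C+[r*np.cos(t),r*np.sin(t),z])))
E
```

```text
27.45 [ 332.43239335 -386.70905007  210.40259461] [-0.55390824  0.64747715 -0.2972427 ]
[[100, 0, 56, 73, 1891], [151, 0, 67, 88, 2509], [249, 0, 86, 93, 2970], [333, 0, 39, 61, 512], [376, 0, 9, 63, 278], [384, 0, 12, 99, 409], [141, 13, 5, 17, 35], [396, 52, 18, 50, 555], [112, 80, 11, 22, 111], [146, 89, 42, 33, 550], [306, 99, 29, 36, 670], [385, 109, 37, 54, 1452], [137, 150, 173, 26, 3381], [309, 164, 31, 16, 312], [385, 164, 33, 40, 719], [191, 179, 76, 41, 1551], [277, 193, 53, 10, 323], [333, 204, 54, 13, 443], [264, 232, 62, 30, 801], [355, 236, 11, 8, 65], [352, 244, 4, 12, 38], [227, 246, 10, 17, 112], [277, 249, 58, 40, 1008], [216, 256, 11, 8, 68], [233, 280, 11, 16, 110], [336, 299, 12, 10, 79], [223, 302, 9, 5, 35], [325, 307, 12, 10, 86], [228, 311, 11, 8, 57], [338, 315, 12, 11, 79], [327, 322, 12, 12, 84]]
244 [182, 183, 181, 181, 179, 184, 182, 182, 178, 169, 164, 181, 181, 176, 166, 160, 165, 179, 178, 172, 168, 166, 169]
246 [180, 180, 180, 180, 182, 181, 180, 182, 178, 160, 175, 180, 180, 165, 145, 148, 137, 161, 173, 169, 170, 168, 169]
248 [180, 180, 178, 180
[... 1261 characters left out ...]
73, 66, 61, 60, 123, 166, 170, 168, 167, 167, 172, 168, 168, 150, 84]
272 [152, 76, 69, 70, 72, 73, 75, 76, 76, 73, 63, 64, 121, 168, 169, 168, 169, 170, 169, 168, 167, 158, 95]
274 [163, 122, 108, 94, 89, 71, 69, 72, 66, 71, 69, 90, 133, 169, 168, 169, 166, 169, 172, 167, 166, 164, 108]
276 [165, 167, 172, 168, 167, 146, 136, 134, 125, 101, 116, 123, 137, 169, 167, 166, 168, 169, 167, 170, 168, 167, 136]
278 [162, 179, 182, 184, 181, 178, 181, 178, 176, 171, 166, 167, 157, 166, 170, 169, 168, 170, 170, 169, 168, 168, 156]
280 [170, 182, 181, 182, 179, 182, 183, 182, 182, 182, 180, 178, 171, 166, 168, 168, 168, 168, 170, 168, 169, 168, 165]
-86.5 [230. 244.]
-86.5 [222. 258.]
-88 [222. 257.]
```

```bash
python3 -c "
from cell import env
print(env.job_done())"
```

```text
the job is handed in; nothing more can be done
None
```

The knob is up in its holding notch (turned about 0.99 rad). The stand has been swung about 0.81 rad until its tab touched the stop at about 5 N. The arm is clear, and the job was handed in at about 27.5 s; no verdict came back.

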